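# Unclip the citrus reamer from its stand

## Robot

A 6-joint arm with a two-finger parallel gripper is mounted at the origin on a cart in front of the work surface, level with it; the furniture and walls round the work are solid. World frame = base frame: x ahead of the robot, y to its left, z up, the work surface at z = 0. Lengths are in mm, angles in degrees, forces in N, time in s.
With the tool pointing down it reaches from about 350 to 775 mm from the base axis. Payload 5.5 kg.
Tool frame: the origin (TCP) lies on the centre line of the jaws, within the pads' length; the fingertips stand 17 mm ahead of it and the grasp point (between the pads) lies 2 mm behind it; z points along the fingers, y is the line along which they close (so a half turn about z gives the same grasp; the last joint's range is limited). The gripper opens to 85 mm and grips with 20 to 120 N. Pads are 22 mm wide; open, the fingers measure 114 mm over their backs; the gripper's body (76 mm by 85 mm) begins 54 mm behind the grasp point. The pads swing forward as they close: fully open they stand 13 mm farther back than shut.
Start: joints at [55.6, 17.945, 2.641, 74.691, 0, 82.002], TCP at [255.713, 515.058, 217.423] pointing down, gripper open.
Joint ranges: [-158.12, 158.12], [-49.38, 96.58], [-58.88, 72.47], [-126.05, 133.96], [-84.25, 85.87], [-180, 180]. Speed limits (degrees/s): [147.25, 147.25, 180, 180, 180, 180].

## Interface

Orientations are given as a 3x3 rotation matrix whose columns are the frame's x, y, z axes.
In Python, from bench import ctrl, imaging gives the robot as it stands.
- The arm moves only by the tool send_rows, never from a script. Its argument "rows" is a list that holds one entry, the list of rows, each a list of 7 numbers: the shift along the tool's x, y, z each as a share of 20 cm, from -1 to 1, then the turn, a rotation vector about the tool's x, y, z each as a share of 120 degrees, from -1 to 1, then the closure, from 0 (fully open) to 1 (shut). In form: [[[dx, dy, dz, rx, ry, rz, jaw], ...]]. A call has 1 to 5 rows; each row is the pose to reach, as a shift and turn from the pose commanded when the call began, along the tool's axes at that moment; what a row does not reach only later rows make up. A row lasts 1/12 s, in which the tool goes at most 41.7 mm and 7.16 degrees, less where a joint would pass 70% of its speed; a pose out of reach is approached as far as the arm can. A call with a number of a shift or a turn outside -1 to 1 is refused whole. A call with a gripper value outside its range is refused whole. The fingers move at their own pace and stop on an object; "force" is the grip in N (left out, the last holds). Time passes only in rows, so rows that repeat a pose let the fingers close. It gives the time, the measured TCP pose, the force, the opening and the grip force at its end, in the units of the state.
- ctrl.get_state(): the state, without advancing time (a new reading comes with each control period).
- imaging.snapshot(name): name is "scene" or "top" or "wrist"; returns (picture, depth): 400x640x3 uint8, red, green, blue; 400x640 float32, mm along the optical axis (not along the pixel's ray), 0 where there is no reading.
- imaging.get_calibration(name): a dict with "camera_matrix" (3x3 intrinsics, pixels), "distortion" ([k1, k2, p1, p2, k3] as OpenCV has them; the pictures are not rectified), "pose" (4x4, takes a point from camera to world coordinates). Camera axes: x right, y up, looking along -z (the intrinsics and any distortion apply to the point x, -y, -z); pixel columns grow to the right and rows downward; lengths in mm; the calibration is good to about 2 mm. A picture is of the moment at which its call begins: read the wrist's pose just before it. get_calibration takes no time and is no camera call; for the wrist camera it gives the pose at the moment of the call.
- ctrl.hand_in(): hands the job in; it is judged then, once.
The state is a dict: "clock": time; "joints": joint angles; "qvel": joint speeds; "tau": joint torques, N m; "position": TCP position; "tcp_rot": TCP orientation; "ft_force": force on the tool from outside, world axes, zero at the start; "ft_torque": the same for the moment, N m; "finger_gap": finger opening in mm; "grasp_force": force on a finger pad.
Only numpy, scipy, OpenCV 4.12 (cv2) and the standard library are available. Lean on these libraries where they do the work, as an engineer would, in place of code of your own. Each camera call takes 0.05 s, during which the arm holds its last target. There are 200 camera calls.

## Task

Unclip the citrus reamer head from the blender accessory stand: hold in the release button on its collar while you pull the head straight up out of its socket. Then stand it upright on its foot on the flat floor of the steel tray, let go, and leave the whisk head clipped in the stand.

Things in the scene. Friction and masses are not known exactly. Their poses are not given: they have to be found in the camera images.
- reamer: White citrus reamer, 0.2 kg: blunt ribbed cone on a block collar. Origin: centre of the foot's underside, z up. Foot 30 (x) x 34 (y) mm, z 0-20; collar 40 x 44 mm, z 20-60, flat sides; cone 35 mm wide, tip at z 85. Starts in one of the two sockets of a fixed grey stand, 30 mm high: origin 10 mm over the worktop, collar resting on the stand's top, foot in the 20 mm deep socket with 1.5 mm play.
- reamer_button (a joint): Travel of the black button on the collar's -x face (robot side): 0 out, 0.006 m fully in; 2 N to 7 N spring. 22 mm wide, 20 high, centre at head z 46, 6.5 mm proud: 46.5 mm over button and plain opposite face, 40.5 pressed. A grip closing along x at z 46 squeezes it in. Its tooth hooks under the socket's lip and bars pulling up unless it is in by over 4 mm; kept in, the head lifts out freely.
- tray: Shallow rectangular steel tray, brownish and worn, 201 (x) x 161 (y) x 15 mm, 0.4 kg, loose on the worktop. Origin at the centre of its underside, z up. Flat floor 4 mm thick, about 160 x 120 mm, inside a rim 15 mm high.
- whisk_head: Whisk head, to be left alone: same foot, collar, button, height and origin as the reamer, but a small balloon of steel wire loops in place of the cone. Clipped in the other socket of the stand, 120 mm to one side of the reamer along y; which of the two is on the left varies.
Mind the look-alikes: they are no part of the job. Leave any orange or pink look-alike of the reamer alone.

How it is judged:
By the outcome, as a careful person would: the job done as asked, in the order asked, and still so for the second after the job is handed in, with the robot touching nothing.
It also fails if it takes over 35 s, if anything falls off the work surface, if the arm or the gripper's body presses on something with over 40 N, if the wrist force passes 120 N, or if a joint passes its speed limit or range.

## Working session

There is one attempt and no reset: what is moved stays moved. The work goes in short steps, Python scripts to look and compute and a tool call to move; the robot and the scene stay as the last step left them, time stands still between calls to the robot, and variables do not carry over. Pictures are saved under pics/ and viewed, at most 10 in all, crops included, and the job is handed in when it is done.

Besides the shell and the picture viewer there is one more tool, called after ">>>" by a JSON object that holds its "op" and its "data", one argument or row to a line. send_rows: Moves the arm, as the interface text tells. Its arguments: {"type":"object","properties":{"rows":{"type":"array","items":{"type":"array","items":{"type":"array","items":{"type":"number","minimum":-1,"maximum":1}}}},"force":{"type":"number"}},"required":["rows"]}

```bash
mkdir -p pics; cat > h.py <<'E'
import numpy as np, cv2
from bench import ctrl, imaging
def snap(n):
    c=imaging.get_calibration(n); p,d=imaging.snapshot(n); return p,d,c
def cloud(d,c):
    h,w=d.shape; K=np.array(c["camera_matrix"],float); D=np.array(c["distortion"],float)
    u,v=np.meshgrid(np.arange(w),np.arange(h))
    r=cv2.undistortPoints(np.stack([u,v],-1).reshape(-1,1,2).astype(float),K,D).reshape(h,w,2)
    P=np.stack([r[...,0]*d,-r[...,1]*d,-d],-1); T=np.array(c["pose"])
    return P@T[:3,:3].T+T[:3,3]
E
python3 - <<'E'
from h import *
s=ctrl.get_state(); print(s["clock"],s["position"],np.round(s["tcp_rot"],3))
for n in("scene","top"):
    p,d,c=snap(n); cv2.imwrite(f"pics/{n}0.png",p[...,::-1]); np.savez(f"{n}0.npz",p=p,d=d,X=cloud(d,c)); print(np.round(c["pose"],2).tolist())
E
```

```text
0.0 [255.38907686 514.57709298 216.52333787] [[-0.896  0.445 -0.001]
 [ 0.445  0.896 -0.001]
 [ 0.    -0.002 -1.   ]]
[[0.8, 0.35, -0.48, -121.23], [-0.59, 0.51, -0.62, -679.94], [0.02, 0.79, 0.62, 694.98], [0.0, 0.0, 0.0, 1.0]]
[[-0.07, 0.97, -0.22, 176.86], [-1.0, -0.07, 0.01, -13.13], [-0.0, 0.22, 0.98, 912.14], [0.0, 0.0, 0.0, 1.0]]
```

View pics/scene0.png

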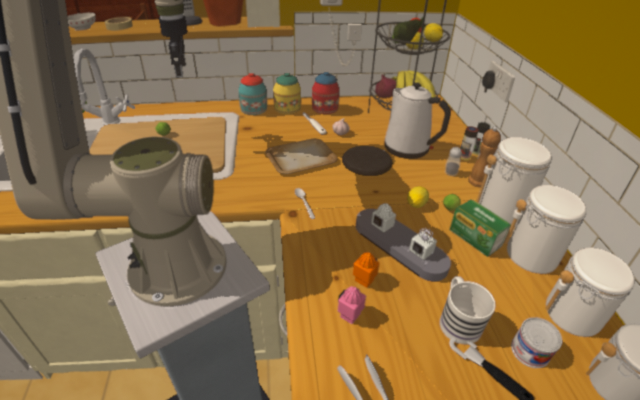

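View pics/top0.png

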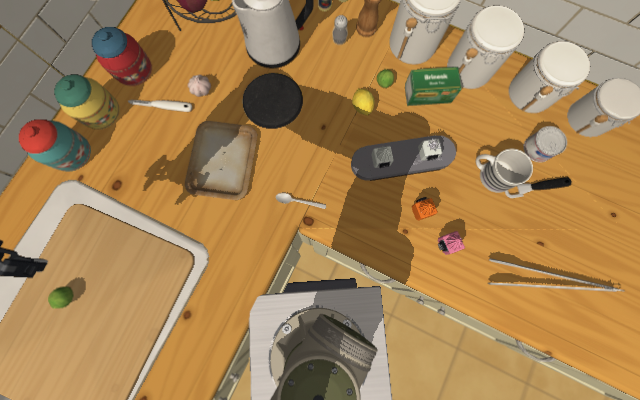

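Two heads are clipped in the grey stand, at top-view pixels (383,156) and (431,148), and scene-view (383,215) and (424,241). The orange (425,207) and pink (452,242) look-alikes stand on the worktop. The tray is at top (222,160). Next I'll enlarge the stand.

```bash
python3 - <<'E'
from h import *
a=np.load("scene0.npz"); b=np.load("top0.npz")
A=cv2.resize(a["p"][185:285,340:460],None,fx=4.8,fy=4.8,interpolation=2)[:480,:400*2]
B=cv2.resize(b["p"][115:195,340:470],None,fx=4.4,fy=4.4,interpolation=2)
H=300
im=[cv2.resize(x,(400,H+50)) for x in (a["p"][190:275,350:447],b["p"][110:195,345:442])]
cv2.imwrite("pics/crop.png",np.hstack(im)[...,::-1])
X=b["X"]
def show(n,m):
    P=X[m]; r=cv2.minAreaRect(P[:,:2].astype(np.float32)); print(n,len(P),np.round(r[0],1),np.round(r[1],1),round(r[2],1),np.round(np.percentile(P[:,2],[1,50,99]),1))
v,u=np.mgrid[:400,:640]
st=(u>345)&(u<462)&(v>125)&(v<185)
show("standtop",st&(abs(X[...,2]-30)<5))
for n,u0 in(("L",383),("R",431)):
    w=st&(abs(u-u0)<25)
    show(n+" collar top",w&(abs(X[...,2]-70)<4)); show(n+" above",w&(X[...,2]>76))
tr=(u>175)&(u<268)&(v>110)&(v<208)
show("tray rim",tr&(abs(X[...,2]-15)<3.5)); show("tray floor",tr&(abs(X[...,2]-4)<2))
show("tray all>8",tr&(X[...,2]>8)&(X[...,2]<30))
E
```

```text
standtop 2358 [ 464.1 -245.5] [ 85.  265.2] 5.1 [26.  30.1 34. ]
L collar top 146 [ 455.4 -186.5] [46.  44.2] 4.8 [66.2 69.6 73.5]
L above 156 [ 324.9 -104.9] [ 33.  348.4] 58.7 [ 76.5  88.4 912.1]
R collar top 222 [ 466.  -305.3] [46.6 44.1] 6.4 [66.1 70.  73.8]
R above 63 [ 333.8 -159.6] [ 30.3 428.3] 42.9 [ 76.3  92.  912.1]
tray rim 1380 [513. 203.] [181.6 246.6] 78.2 [11.6 14.5 18.3]
tray floor 2667 [500.4 222.6] [242.5 266.9] 87.8 [2.  3.1 5.8]
tray all>8 1769 [507.6 215.7] [226.9 238.8] 85.2 [ 8.3 14.5 21.9]
```

View pics/crop.png

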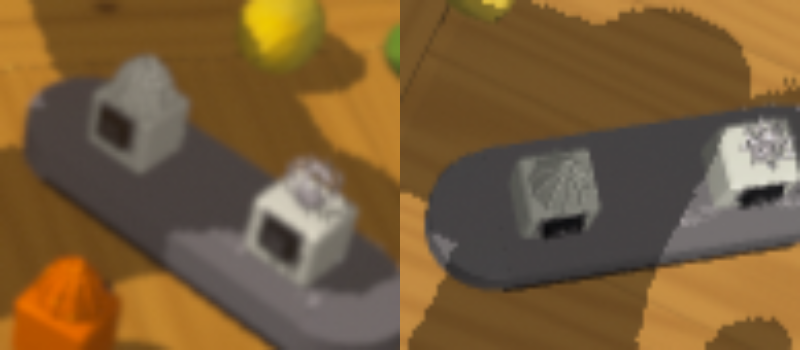

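The left head, top (383,156), has a closed ribbed cone. It is grey-white because it is in shadow, and it is in the stand, so it is the reamer. The right head, top (431,148), has wire loops, so it is the whisk. Geometry: stand yaw is about 5.1°, collar tops measure 70 mm, and the reamer is at about (458.5, -186). Next I'll refine the tray and set up the move arithmetic.

```bash
cat >> h.py <<'E'
from scipy.spatial.transform import Rotation as Rn
def goto(pos,yaw,P=None,R=None):
    """shares from the current pose to pos, tool down, tool y at world angle yaw"""
    s=ctrl.get_state(); R=np.array(s["tcp_rot"]) if R is None else R; P=np.array(s["position"]) if P is None else P
    a=np.radians(yaw); y=np.array([np.cos(a),np.sin(a),0]); z=np.array([0,0,-1.]); G=np.c_[np.cross(y,z),y,z]
    return np.round(np.r_[R.T@(np.array(pos)-P)/200, np.degrees(Rn.from_matrix(R.T@G).as_rotvec())/120],4)
E
python3 - <<'E'
from h import *
b=np.load("top0.npz"); X=b["X"]; Z=cv2.medianBlur(X[...,2].astype(np.float32),5)
m=np.zeros((400,640),np.uint8); m[112:208,178:268]=((Z>7)&(Z<25))[112:208,178:268]*255
n,l,st,_=cv2.connectedComponentsWithStats(m); k=1+np.argmax(st[1:,4]); print(st[k])
P=X[l==k]; r=cv2.minAreaRect(P[:,:2].astype(np.float32)); print(r)
# floor: enclosed region
c,_=cv2.findContours((l==k).astype(np.uint8),cv2.RETR_CCOMP,cv2.CHAIN_APPROX_NONE)
f=np.zeros_like(m); cv2.drawContours(f,c,-1,255,-1); f=(f>0)&(Z<6.5)
Q=X[f]; print(len(Q),cv2.minAreaRect(Q[:,:2].astype(np.float32)),np.median(Q[:,2]))
print(goto([458.5,-186,200],5.1))
for q in ([400,180,215],[420,0,215]): print(goto(q,35 if q[1]>0 else 10))
# what's tall along the way
for y0 in range(-200,400,100):
    w=(abs(X[...,1]-y0-50)<50)&(X[...,0]>350)&(X[...,0]<620); print(y0, Z[w].max() if w.any() else None)
E
```

```text
[ 185  121   72   79 1544]
((370.7257080078125, 173.24449157714844), (491.72686767578125, 217.8857421875), 19.973176956176758)
0 ((0.0, 0.0), (0.0, 0.0), 0.0) nan
[-2.4672e+00 -2.6861e+00  8.6700e-02 -8.0000e-04  3.0000e-04  4.8750e-01]
[-1.3915e+00 -1.1772e+00  9.5000e-03 -8.0000e-04  1.0000e-04  2.3830e-01]
[-1.8813e+00 -1.9388e+00  1.0600e-02 -8.0000e-04  3.0000e-04  4.4670e-01]
-200 95.06259
-100 7.685769
0 21.38395
100 21.135487
200 16.033546
300 16.074078
  return _methods._mean(a, axis=axis, dtype=dtype,
  ret = ret.dtype.type(ret / rcount)
```

>>> {"op": "send_rows", "data": {
  "rows": [
    [[-0.7, -0.76, 0, 0, 0, 0, 0], [-0.7, -0.76, 0, 0, 0, 0, 0], [-0.7, -0.76, 0, 0, 0, 0, 0], [-0.7, -0.76, 0, 0, 0, 0, 0], [-0.7, -0.76, 0, 0, 0, 0, 0]]
  ],
  "force": 50
}}

```text
clock: 0.52
position: [313.2, 314.7, 216.9]
tcp_rot: [[-0.896, 0.444, -0.001], [0.444, 0.896, -0.001], [0.0, -0.001, -1.0]]
ft_force: [1.5, -0.5, -0.5]
finger_gap: 85.3
grasp_force: 0.0
```

>>> {"op": "send_rows", "data": {
  "rows": [
    [[-0.7, -0.76, 0, 0, 0, 0, 0], [-0.7, -0.76, 0, 0, 0, 0, 0], [-0.7, -0.76, 0, 0, 0, 0, 0], [-0.7, -0.76, 0, 0, 0, 0, 0], [-0.7, -0.76, 0, 0, 0, 0, 0]]
  ]
}}

```text
clock: 0.93
position: [371.1, 116.3, 217.3]
tcp_rot: [[-0.896, 0.444, 0.0], [0.444, 0.896, 0.0], [-0.0, 0.0, -1.0]]
ft_force: [0.9, 0.2, -0.9]
finger_gap: 85.1
grasp_force: 0.0
```

```bash
python3 - <<'E'
from h import *
print(goto([458.5,-186,180],5.1), ctrl.get_state()["clock"])
b=np.load("top0.npz"); X=b["X"]; Z=X[...,2]
m=np.zeros((400,640),np.uint8); m[112:208,178:268]=((Z>8)&(Z<22))[112:208,178:268]*255
m=cv2.morphologyEx(m,cv2.MORPH_OPEN,np.ones((3,3)))
n,l,st,_=cv2.connectedComponentsWithStats(m); k=1+np.argmax(st[1:,4])
g=(l==k); P=X[g]; r=cv2.minAreaRect(P[:,:2].astype(np.float32)); print(st[k],r)
h=cv2.convexHull(np.argwhere(g)[:,::-1].astype(np.int32)); f=np.zeros_like(m); cv2.fillConvexPoly(f,h,1)
f=cv2.morphologyEx(((f>0)&(Z<6)&(Z>-3)).astype(np.uint8),cv2.MORPH_OPEN,np.ones((5,5)))>0
Q=X[f]; print(len(Q),cv2.minAreaRect(Q[:,:2].astype(np.float32)),np.median(Q[:,2]))
E
```

```text
[-1.0633e+00 -1.1596e+00  1.8650e-01  1.0000e-04  0.0000e+00  4.8760e-01] 0.9333
[ 185  121   72   79 1438] ((493.28839111328125, 217.97073364257812), (161.28176879882812, 201.83688354492188), 78.49903869628906)
2719 ((492.8624267578125, 217.89208984375), (126.43536376953125, 165.45684814453125), 79.1485366821289) 2.251969941794073
```

>>> {"op": "send_rows", "data": {
  "rows": [
    [[-0.6, -0.65, 0.05, 0, 0, 0.28, 0], [-0.6, -0.65, 0.05, 0, 0, 0.28, 0], [-0.6, -0.65, 0.05, 0, 0, 0.28, 0], [-0.6, -0.65, 0.05, 0, 0, 0.28, 0], [-0.6, -0.65, 0.05, 0, 0, 0.28, 0]]
  ]
}}

```text
clock: 1.35
position: [422.3, -56.6, 206.8]
tcp_rot: [[-0.49, 0.872, 0.001], [0.872, 0.49, -0.002], [-0.002, -0.0, -1.0]]
ft_force: [1.3, 0.8, 0.1]
finger_gap: 85.3
grasp_force: 0.0
```

```bash
python3 -c "
from h import *
print(goto([458.5,-186,170],5.1))"
```

```text
[-6.522e-01 -1.595e-01  1.854e-01  1.000e-04  9.000e-04  2.021e-01]
```

>>> {"op": "send_rows", "data": {
  "rows": [
    [[-0.64, -0.155, 0.18, 0, 0, 0.205, 0], [-0.64, -0.155, 0.18, 0, 0, 0.205, 0], [-0.64, -0.155, 0.18, 0, 0, 0.205, 0], [-0.64, -0.155, 0.18, 0, 0, 0.205, 0], [-0.64, -0.155, 0.18, 0, 0, 0.205, 0]]
  ]
}}

```text
clock: 1.77
position: [458.1, -180.7, 169.5]
tcp_rot: [[-0.088, 0.996, -0.002], [0.996, 0.088, 0.001], [0.001, -0.002, -1.0]]
ft_force: [-0.4, -0.8, -0.6]
finger_gap: 85.5
grasp_force: 0.0
```

```bash
python3 - <<'E'
from h import *
p,d,c=snap("wrist"); s=ctrl.get_state(); print(s["clock"],s["position"],goto([458.5,-186,90],5.1))
cv2.imwrite("pics/wrist1.png",p[...,::-1]); X=cloud(d,c); np.savez("w1.npz",p=p,d=d,X=X)
Z=X[...,2]; print(np.round(np.array(c["pose"])[:3,3]), np.round(np.array(c["pose"])[:3,:3],2).tolist())
w=(abs(X[...,0]-458)<45)&(abs(X[...,1]+186)<40)&(d>0)
for lo,hi in((67,73),(40,66),(80,97)):
    P=X[w&(Z>lo)&(Z<hi)]
    if len(P)>10: print(lo,len(P),cv2.minAreaRect(P[:,:2].astype(np.float32)))
E
```

```text
1.8167 [ 457.57295482 -178.82649078  170.15508356] [-0.0369  0.0021  0.4007 -0.0009 -0.0009  0.0016]
[ 451. -107.  327.] [[1.0, -0.08, -0.02], [0.09, 0.95, 0.29], [-0.0, -0.29, 0.96]]
67 883 ((454.75946044921875, -189.06842041015625), (45.367103576660156, 44.1169319152832), 6.244966983795166)
40 329 ((453.7037658691406, -181.6231231689453), (47.658077239990234, 31.17695426940918), 10.268762588500977)
80 928 ((457.82049560546875, -188.1020965576172), (31.95863151550293, 31.274221420288086), 79.54886627197266)
```

View pics/wrist1.png

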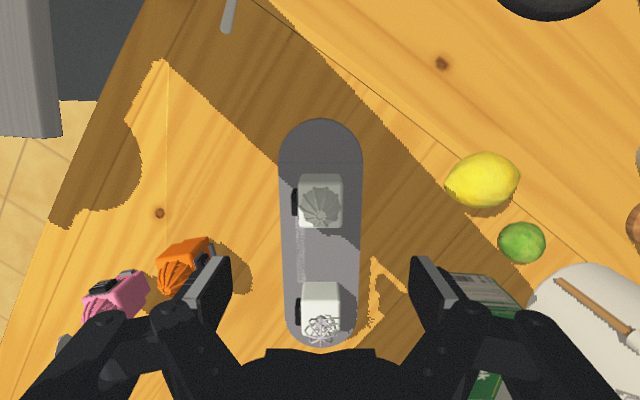

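Wrist view: the reamer's ribbed cone is at (320,200) with its button on the left (-x) side, and the whisk is at (322,312). Both views agree within 2 mm, giving the reamer at (458,-187). I'll descend part way.

>>> {"op": "send_rows", "data": {
  "rows": [
    [[-0.04, 0.002, 0.2, 0, 0, 0, 0], [-0.04, 0.002, 0.3, 0, 0, 0, 0], [-0.04, 0.002, 0.38, 0, 0, 0, 0], [-0.04, 0.002, 0.38, 0, 0, 0, 0], [-0.04, 0.002, 0.38, 0, 0, 0, 0]]
  ]
}}

```text
clock: 2.23
position: [458.4, -184.2, 95.3]
tcp_rot: [[-0.096, 0.995, -0.002], [0.995, 0.096, 0.001], [0.002, -0.002, -1.0]]
ft_force: [-0.1, 0.1, 0.8]
finger_gap: 85.5
grasp_force: 0.0
```

```bash
python3 - <<'E'
from h import *
for i in range(1):
    p,d,c=snap("wrist"); s=ctrl.get_state(); print(s["clock"],s["position"],goto([458,-187,53],5.3))
X=cloud(d,c); Z=X[...,2]
w=(abs(X[...,0]-458)<30)&(abs(X[...,1]+186)<40)&(d>0)
for lo,hi in((67,73),(80,97)):
    P=X[w&(Z>lo)&(Z<hi)]
    if len(P)>10: print(lo,len(P),cv2.minAreaRect(P[:,:2].astype(np.float32)))
E
```

```text
2.2833 [ 459.37381771 -184.89916915   96.25841621] [-9.800e-03 -7.900e-03  2.163e-01  1.000e-04 -0.000e+00  1.800e-03]
67 1494 ((455.0321044921875, -188.48092651367188), (45.211429595947266, 43.59626388549805), 6.004288673400879)
80 1750 ((457.6701354980469, -187.6702880859375), (31.067113876342773, 32.21479034423828), 78.0913314819336)
```

>>> {"op": "send_rows", "data": {
  "rows": [
    [[-0.015, -0.005, 0.1, 0, 0, 0, 0], [-0.015, -0.005, 0.215, 0, 0, 0, 0], [-0.015, -0.005, 0.215, 0, 0, 0, 0], [-0.015, -0.005, 0.215, 0, 0, 0, 0], [-0.015, -0.005, 0.215, 0, 0, 0, 0]]
  ]
}}

```text
clock: 2.7
position: [459.6, -189.1, 54.1]
tcp_rot: [[-0.095, 0.995, 0.002], [0.995, 0.095, -0.001], [-0.001, 0.002, -1.0]]
ft_force: [0.8, -0.1, 0.8]
finger_gap: 85.8
grasp_force: 0.0
```

>>> {"op": "send_rows", "data": {
  "rows": [
    [[0, 0, 0, 0, 0, 0, 1], [0, 0, 0, 0, 0, 0, 1], [0, 0, 0, 0, 0, 0, 1], [0, 0, 0, 0, 0, 0, 1], [0, 0, 0, 0, 0, 0, 1]]
  ],
  "force": 50
}}

```text
clock: 3.12
position: [459.0, -189.2, 53.5]
tcp_rot: [[-0.094, 0.996, 0.001], [0.996, 0.094, -0.001], [-0.001, 0.001, -1.0]]
ft_force: [-1.6, 1.1, 8.4]
finger_gap: 36.6
grasp_force: 49.1
```

>>> {"op": "send_rows", "data": {
  "rows": [
    [[0, 0, 0, 0, 0, 0, 1], [0, 0, 0, 0, 0, 0, 1], [0, 0, 0, 0, 0, 0, 1], [0, 0, 0, 0, 0, 0, 1], [0, 0, 0, 0, 0, 0, 1]]
  ]
}}

```text
clock: 3.53
position: [459.0, -189.2, 53.5]
tcp_rot: [[-0.094, 0.996, 0.001], [0.996, 0.094, -0.001], [-0.001, 0.001, -1.0]]
ft_force: [-1.8, 1.7, 7.9]
finger_gap: 37.1
grasp_force: 49.1
```

>>> {"op": "send_rows", "data": {
  "rows": [
    [[0, 0, -0.01, 0, 0, 0, 1], [0, 0, -0.02, 0, 0, 0, 1], [0, 0, -0.03, 0, 0, 0, 1], [0, 0, -0.03, 0, 0, 0, 1]]
  ]
}}

```text
clock: 3.87
position: [456.9, -188.4, 57.8]
tcp_rot: [[-0.094, 0.996, -0.004], [0.996, 0.094, 0.001], [0.001, -0.004, -1.0]]
ft_force: [-3.7, 0.1, -2.9]
finger_gap: 33.0
grasp_force: 49.6
```

```bash
python3 - <<'E'
from h import *
p,d,c=snap("wrist"); s=ctrl.get_state(); print(s["position"],s["ft_force"],s["finger_gap"])
X=cloud(d,c); Z=X[...,2]; w=(abs(X[...,0]-458)<17)&(abs(X[...,1]+188)<22)&(d>0)
print(np.percentile(Z[w],[10,50,90,99]))
cv2.imwrite("pics/wrist2.png",p[...,::-1])
E
```

```text
[ 456.91423884 -188.41075055   57.8079221 ] [-3.64679901  0.12699813 -2.88388477] 32.76064585444015
[ 72.91872716 147.26770222 163.61490847 168.90056737]
```

View pics/wrist2.png

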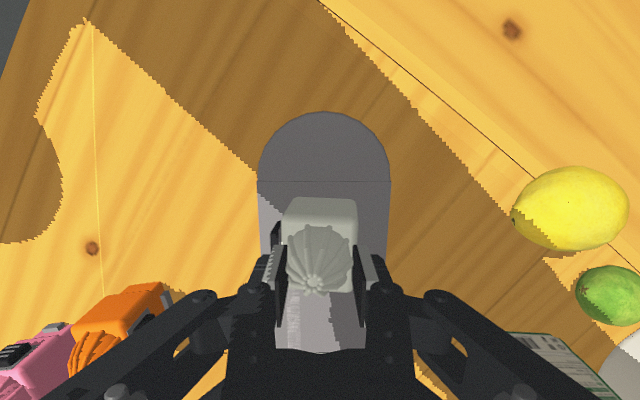

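Wrist view: the pads flank the collar, at (268,285) and (372,285), and the head still looks upright. The reported gap is under 40, so the fingers may be tilting or slipping. I'll check how high the head is.

```bash
python3 - <<'E'
from h import *
p,d,c=snap("wrist"); X=cloud(d,c)
for u,v in((300,208),(320,208),(345,208),(345,225),(318,275),(313,283),(320,150)): print((u,v),np.round(np.median(X[v-2:v+3,u-2:u+3].reshape(-1,3),0),1))
print(ctrl.get_state()["ft_force"],ctrl.get_state()["ft_torque"])
E
```

```text
(300, 208) [ 443.4 -166.5   58.8]
(320, 208) [ 454.  -165.8   57.6]
(345, 208) [ 467.6 -164.9   57. ]
(345, 225) [ 466.9 -168.4   72.7]
(318, 275) [ 455.  -183.8   97.4]
(313, 283) [ 453.2 -187.8   96.7]
(320, 150) [ 451.2 -138.4   29.4]
[ 8.48385291  0.20871032 -4.49282636] [-0.0144633  -1.35861404  0.04167797]
```

The head has only risen about 2.5 mm of the 4.3 mm commanded, so the grip is near the fingertips. I'll set it back down and regrip lower.

>>> {"op": "send_rows", "data": {
  "rows": [
    [[0, 0, 0.02, 0, 0, 0, 1], [0, 0, 0.03, 0, 0, 0, 1], [0, 0, 0.03, 0, 0, 0, 0.2], [0, 0, 0.03, 0, 0, 0, 0.2], [0, 0, 0.03, 0, 0, 0, 0.2]]
  ]
}}

```text
clock: 4.38
position: [460.0, -189.5, 53.3]
tcp_rot: [[-0.094, 0.996, 0.003], [0.996, 0.094, -0.001], [-0.001, 0.003, -1.0]]
ft_force: [-0.3, -0.0, 0.4]
finger_gap: 65.4
grasp_force: 0.0
```

```bash
python3 - <<'E'
from h import *
p,d,c=snap("wrist"); s=ctrl.get_state(); print(s["clock"],s["position"],s["ft_force"],s["finger_gap"],goto([457.8,-187.5,48.5],5.3))
X=cloud(d,c); Z=X[...,2]
w=(abs(X[...,0]-458)<26)&(abs(X[...,1]+186)<40)&(d>0)
for lo,hi in((67,73),(80,97)):
    P=X[w&(Z>lo)&(Z<hi)]
    if len(P)>10: print(lo,len(P),cv2.minAreaRect(P[:,:2].astype(np.float32)),np.median(P[:,2]),P[:,2].max())
cv2.imwrite("pics/wrist3.png",p[...,::-1])
E
```

```text
4.4333 [ 459.58219693 -189.34904358   52.85339239] [-0.8601444   0.12648115 -0.86258906] 67.93698279624691 [ 0.0101 -0.008   0.0217  0.001   0.0005  0.0008]
67 2226 ((454.6544494628906, -187.30023193359375), (44.809024810791016, 43.95361328125), 3.9369957447052) 69.85997300280177 72.98123557514498
80 2878 ((457.4283752441406, -186.34205627441406), (32.542884826660156, 29.184906005859375), 4.178995609283447) 89.01124037694916 96.99179448017357
```

View pics/wrist3.png

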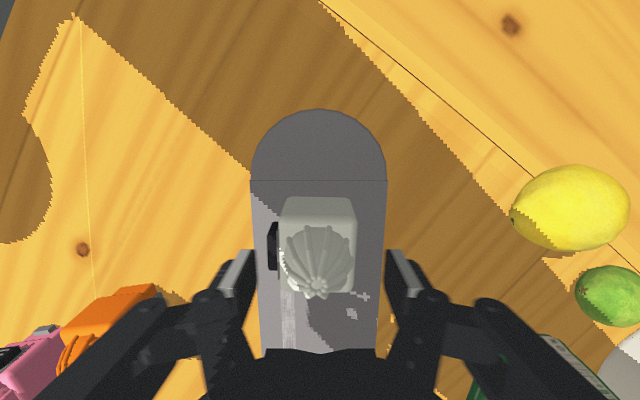

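Wrist view: the jaws are open with pads at about (235,280) and (402,280). The button is at (273,246) and the cone tip at (318,288). The pads look further toward -y than the button, so I'll measure them in depth.

```bash
python3 - <<'E'
from h import *
p,d,c=snap("wrist"); X=cloud(d,c); s=ctrl.get_state()
for u,v in((240,255),(247,255),(235,275),(243,275),(230,290),(245,290),(395,255),(388,258),(400,275),(395,290),(405,290),(395,310),(273,246),(318,288)): print((u,v),np.round(X[v,u],1),p[v,u])
K=np.array(c["camera_matrix"]);T=np.linalg.inv(np.array(c["pose"]))
R=np.array(s["tcp_rot"]);P=np.array(s["position"])
for o in ([0,0,0],[0,34,0],[0,-34,0],[0,34,17],[0,34,-20],[11,34,17],[-11,34,17],[11,34,-20]):
    q=T[:3,:3]@(P+R@o)+T[:3,3]; q=q*[1,-1,-1]; print(o,np.round(cv2.projectPoints(q[None],np.zeros(3),np.zeros(3),K,np.array(c["distortion"],float))[0].ravel()))
E
```

```text
(240, 255) [ 421.  -183.2   82.7] [153 154 147]
(247, 255) [ 424.  -183.6   81.3] [30 33 32]
(235, 275) [ 423.8 -181.9  102.2] [47 46 47]
(243, 275) [ 424.5 -188.5   91. ] [25 26 31]
(230, 290) [ 423.8 -184.1  109.6] [27 26 34]
(245, 290) [ 425.3 -196.6   90.3] [31 30 26]
(395, 255) [ 492.3 -176.2   83.2] [34 33 36]
(388, 258) [ 5.139e+02 -2.191e+02  5.000e-01] [164 118  56]
(400, 275) [ 492.3 -179.8   94.9] [34 36 35]
(395, 290) [ 493.2 -190.5   89.9] [36 39 41]
(405, 290) [ 492.6 -181.7  103.4] [34 34 36]
(395, 310) [ 5.276e+02 -2.656e+02  1.000e-01] [139 100  47]
(273, 246) [ 433.9 -185.5   65.5] [50 48 49]
(318, 288) [ 457.9 -189.4   94.9] [172 173 160]
[0, 0, 0] [321. 246.]
[0, 34, 0] [381. 246.]
[0, -34, 0] [261. 246.]
[0, 34, 17] [376. 234.]
[0, 34, -20] [388. 263.]
[11, 34, 17] [377. 217.]
[-11, 34, 17] [375. 250.]
[11, 34, -20] [390. 243.]
```

```bash
python3 - <<'E'
from h import *
p,d,c=snap("wrist"); X=cloud(d,c)
cv2.imwrite("pics/w4.png",cv2.resize(p[225:345,190:450],None,fx=3,fy=3,interpolation=cv2.INTER_CUBIC)[...,::-1])
for x0 in (424,492):
    w=(abs(X[...,0]-x0)<12)&(abs(X[...,1]+188)<20)&(X[...,2]>35)&(d>0)&((X[...,0]<430)|(X[...,0]>485))
    Q=X[w]; print(x0,len(Q),np.round(np.percentile(Q[:,2],[0,1,5,25,50]),1))
    lo=Q[np.argsort(Q[:,2])[:8]]; print(np.round(lo,1).tolist())
E
```

```text
424 4801 [ 73.5  76.9  82.7 101.1 121.6]
[[424.7, -197.3, 73.5], [424.1, -189.4, 73.6], [424.1, -189.9, 73.7], [424.1, -188.8, 73.7], [424.9, -198.0, 74.4], [424.3, -191.2, 74.5], [424.9, -195.5, 74.6], [424.3, -192.2, 74.6]]
492 4474 [ 73.6  76.8  82.4  99.7 118.7]
[[492.4, -183.5, 73.6], [492.2, -182.4, 73.8], [493.0, -190.5, 74.1], [492.9, -190.0, 74.2], [493.1, -191.6, 74.2], [492.5, -185.3, 74.4], [492.4, -184.2, 74.4], [493.1, -192.1, 74.4]]
```

View pics/w4.png

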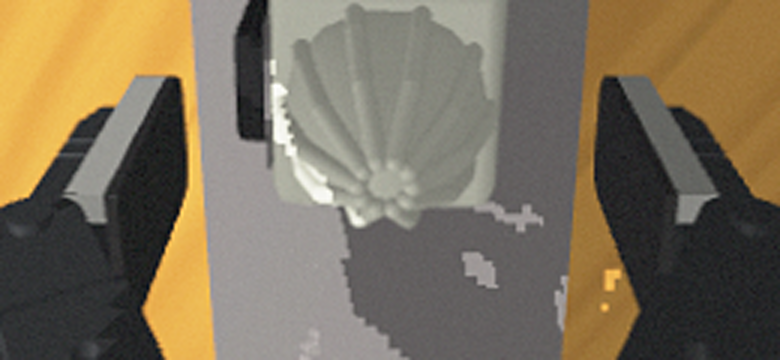

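Wrist crop: the fingertips are at crop (140,80) and (625,80), and the depth puts them at about z 73 with the TCP at z 53. They are well above where the description implied, so the first grip was on the cone. I'll descend about 27 mm and check again before closing.

>>> {"op": "send_rows", "data": {
  "rows": [
    [[0.008, -0.003, 0.05, 0, 0, 0, 0.2], [0.008, -0.003, 0.09, 0, 0, 0, 0.2], [0.008, -0.003, 0.13, 0, 0, 0, 0.2], [0.008, -0.003, 0.13, 0, 0, 0, 0.2]]
  ]
}}

```text
clock: 4.87
position: [456.6, -186.6, 24.4]
tcp_rot: [[-0.094, 0.996, -0.003], [0.996, 0.094, 0.002], [0.002, -0.003, -1.0]]
ft_force: [-0.4, 0.3, -0.5]
finger_gap: 68.2
grasp_force: 0.0
```

```bash
cat > tips.py <<'E'
from h import *
p,d,c=snap("wrist"); s=ctrl.get_state(); X=cloud(d,c); P=np.array(s["position"]); g=s["finger_gap"]/2
R=np.array(s["tcp_rot"]); L=(X-P)@R   # tool coordinates
print(round(s["clock"],2),np.round(P,1),np.round(s["ft_force"],1),round(g*2,1))
for sg in(-1,1):
    w=(abs(L[...,1]*sg-g-1)<3)&(abs(L[...,0])<20)&(X[...,2]>34)&(d>0)
    Q=X[w]; print(sg,len(Q),"tip z",np.round(np.percentile(Q[:,2],[0,1,5]),1),"tool x of lowest",np.round(np.percentile(L[w][Q[:,2]<Q[:,2].min()+6][:,0],[0,50,100]),1))
E
python3 tips.py
```

```text
4.92 [ 456.9 -186.8   25.1] [-0.9  0.9 -0.1] 68.4
-1 2322 tip z [45.4 47.9 51.8] tool x of lowest [-11.4   0.5  10.4]
1 2516 tip z [45.3 47.5 51.9] tool x of lowest [-11.    0.9  10.5]
```

>>> {"op": "send_rows", "data": {
  "rows": [
    [[0, 0.004, 0, 0, 0, 0, 0.38], [0, 0.004, 0, 0, 0, 0, 0.38], [0, 0.004, 0, 0, 0, 0, 0.38]]
  ]
}}

```text
clock: 5.17
position: [458.8, -187.4, 26.6]
tcp_rot: [[-0.094, 0.996, 0.0], [0.996, 0.094, -0.0], [-0.0, 0.0, -1.0]]
ft_force: [-1.4, -0.4, -0.5]
finger_gap: 52.9
grasp_force: 0.3
```

```bash
python3 tips.py
```

```text
5.22 [ 458.7 -187.4   26.6] [-1.2  0.5  0.7] 52.7
-1 2653 tip z [47.7 50.8 59.8] tool x of lowest [ 8.7 10.2 11.4]
1 2652 tip z [43.9 47.1 51.7] tool x of lowest [-11.    2.1  10.5]
```

>>> {"op": "send_rows", "data": {
  "rows": [
    [[0, 0, 0.015, 0, 0, 0, 0.38], [0, 0, 0.015, 0, 0, 0, 0.38], [0, 0, 0.015, 0, 0, 0, 1], [0, 0, 0.015, 0, 0, 0, 1], [0, 0, 0.015, 0, 0, 0, 1]]
  ],
  "force": 60
}}

```text
clock: 5.63
position: [459.7, -187.5, 24.0]
tcp_rot: [[-0.094, 0.996, 0.002], [0.996, 0.094, -0.0], [-0.001, 0.002, -1.0]]
ft_force: [1.4, 1.5, 3.4]
finger_gap: 39.5
grasp_force: 61.2
```

>>> {"op": "send_rows", "data": {
  "rows": [
    [[0, 0, 0, 0, 0, 0, 1], [0, 0, 0, 0, 0, 0, 1], [0, 0, 0, 0, 0, 0, 1]]
  ]
}}

```text
clock: 5.88
position: [459.7, -187.5, 24.0]
tcp_rot: [[-0.094, 0.996, 0.002], [0.996, 0.094, -0.0], [-0.001, 0.002, -1.0]]
ft_force: [1.8, 1.3, 5.3]
finger_gap: 39.4
grasp_force: 61.4
```

The gap is 39.5 mm, which means the collar is gripped with the button pressed. I'll lift gently.

>>> {"op": "send_rows", "data": {
  "rows": [
    [[0, 0, -0.01, 0, 0, 0, 1], [0, 0, -0.02, 0, 0, 0, 1], [0, 0, -0.03, 0, 0, 0, 1], [0, 0, -0.04, 0, 0, 0, 1], [0, 0, -0.05, 0, 0, 0, 1]]
  ]
}}

```text
clock: 6.3
position: [458.2, -187.1, 33.2]
tcp_rot: [[-0.094, 0.996, -0.001], [0.996, 0.094, 0.001], [0.001, -0.001, -1.0]]
ft_force: [0.0, -0.1, -1.2]
finger_gap: 39.3
grasp_force: 60.5
```

>>> {"op": "send_rows", "data": {
  "rows": [
    [[0, 0, -0.03, 0, 0, 0, 1], [0, 0, -0.08, 0, 0, 0, 1], [0, 0, -0.2, 0, 0, 0, 1], [0, 0, -0.35, 0, 0, 0, 1], [0, 0, -0.5, 0, 0, 0, 1]]
  ]
}}

```text
clock: 6.72
position: [457.9, -186.6, 134.8]
tcp_rot: [[-0.094, 0.996, -0.001], [0.996, 0.094, 0.001], [0.001, -0.001, -1.0]]
ft_force: [1.2, -0.9, -2.3]
finger_gap: 39.6
grasp_force: 60.7
```

```bash
python3 - <<'E'
from h import *
p,d,c=snap("scene"); s=ctrl.get_state(); print(s["clock"],s["position"],s["ft_force"],s["finger_gap"])
cv2.imwrite("pics/scene1.png",cv2.resize(p[150:290,300:480],None,fx=3,fy=3)[...,::-1])
print(goto([478,180,120],10), goto([470,0,140],5.4))
E
```

```text
6.7667 [ 461.25210004 -188.58051223  141.28327614] [ 2.51283144 -0.87247917  3.26498387] 39.190174784703345
[ 1.8273  0.2565  0.0997  0.0032  0.0023 -0.0382] [9.346e-01 1.325e-01 3.000e-03 3.300e-03 2.200e-03 1.000e-04]
```

View pics/scene1.png

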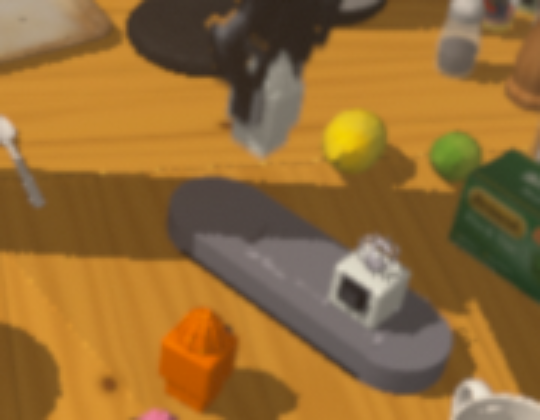

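The crop shows the left socket (210,195) empty and the reamer held under the gripper at (268,110). The whisk is still clipped at (370,280). I'll carry the reamer to the tray.

>>> {"op": "send_rows", "data": {
  "rows": [
    [[0.08, 0.015, 0, 0, 0, 0, 1], [0.25, 0.045, 0, 0, 0, 0, 1], [0.43, 0.08, 0, 0, 0, 0, 1], [0.61, 0.11, 0, 0, 0, 0, 1], [0.79, 0.14, 0, 0, 0, 0, 1]]
  ]
}}

```text
clock: 7.18
position: [471.6, -25.9, 134.3]
tcp_rot: [[-0.093, 0.996, 0.001], [0.996, 0.093, 0.0], [0.0, 0.001, -1.0]]
ft_force: [1.7, 0.7, -2.1]
finger_gap: 39.2
grasp_force: 61.0
```

>>> {"op": "send_rows", "data": {
  "rows": [
    [[0.18, 0.033, 0, 0, 0, 0, 1], [0.36, 0.066, 0, 0, 0, 0, 1], [0.54, 0.1, 0, 0, 0, 0, 1], [0.72, 0.132, 0, 0, 0, 0, 1], [0.88, 0.16, 0, 0, 0, 0, 1]]
  ]
}}

```text
clock: 7.6
position: [486.8, 153.3, 134.3]
tcp_rot: [[-0.095, 0.995, 0.001], [0.995, 0.095, 0.001], [0.001, 0.001, -1.0]]
ft_force: [0.5, 0.0, -2.0]
finger_gap: 39.0
grasp_force: 61.0
```

>>> {"op": "send_rows", "data": {
  "rows": [
    [[0.13, 0.024, 0, 0, 0, 0, 1], [0.22, 0.04, 0, 0, 0, 0, 1], [0.28, 0.05, 0, 0, 0, 0, 1], [0.3, 0.055, 0, 0, 0, 0, 1], [0.3, 0.055, 0, 0, 0, 0, 1]]
  ]
}}

```text
clock: 8.02
position: [492.2, 212.1, 133.7]
tcp_rot: [[-0.095, 0.995, 0.0], [0.995, 0.095, -0.0], [-0.0, 0.0, -1.0]]
ft_force: [0.5, -0.0, -1.3]
finger_gap: 39.4
grasp_force: 61.0
```

```bash
python3 - <<'E'
from h import *
p,d,c=snap("wrist"); s=ctrl.get_state(); print(s["clock"],s["position"],s["ft_force"],s["finger_gap"])
print(goto([493,218,40],5.4))
X=cloud(d,c); w=(abs(X[...,0]-s["position"][0])<14)&(abs(X[...,1]-s["position"][1])<35)&(X[...,2]>90)
np.savez("w5.npz",p=p,d=d,X=X)
cv2.imwrite("pics/wrist5.png",p[...,::-1])
p,d,c=snap("top"); X=cloud(d,c); Z=X[...,2]; np.savez("t5.npz",p=p,d=d,X=X)
E
```

```text
8.0667 [492.16044354 211.30568909 133.53793421] [-0.19425717 -0.403713   -2.14775938] 39.04894813487499
[ 3.310e-02  7.400e-03  4.677e-01 -1.000e-04  2.000e-04  1.000e-04]
```

View pics/wrist5.png

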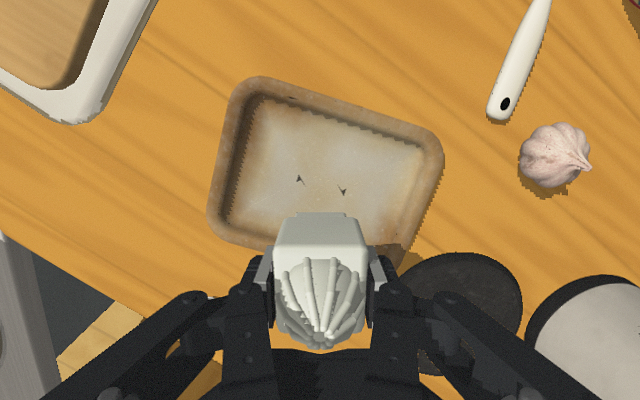

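The reamer is held upright over the tray. Its cone tip is at (320,335) and the tray spans (210–440, 78–260). I'll lower it.

>>> {"op": "send_rows", "data": {
  "rows": [
    [[0.03, 0, 0.1, 0, 0, 0, 1], [0.03, 0, 0.25, 0, 0, 0, 1], [0.03, 0, 0.4, 0, 0, 0, 1], [0.03, 0, 0.52, 0, 0, 0, 1], [0.03, 0, 0.52, 0, 0, 0, 1]]
  ]
}}

```text
clock: 8.53
position: [487.7, 215.0, 24.9]
tcp_rot: [[-0.092, 0.996, -0.009], [0.996, 0.092, -0.003], [-0.002, -0.009, -1.0]]
ft_force: [-1.2, -0.3, -1.7]
finger_gap: 39.3
grasp_force: 60.9
```

>>> {"op": "send_rows", "data": {
  "rows": [
    [[0, 0, 0, 0, 0, 0, 1], [0, 0, 0.01, 0, 0, 0, 1], [0, 0, 0.02, 0, 0, 0, 1], [0, 0, 0.03, 0, 0, 0, 1], [0, 0, 0.03, 0, 0, 0, 1]]
  ]
}}

```text
clock: 8.95
position: [492.5, 217.7, 24.3]
tcp_rot: [[-0.094, 0.996, 0.002], [0.996, 0.094, 0.001], [0.0, 0.002, -1.0]]
ft_force: [-0.0, -0.3, -1.6]
finger_gap: 39.3
grasp_force: 61.0
```

>>> {"op": "send_rows", "data": {
  "rows": [
    [[0, 0, 0.005, 0, 0, 0, 1], [0, 0, 0.01, 0, 0, 0, 1], [0, 0, 0.015, 0, 0, 0, 1], [0, 0, 0.015, 0, 0, 0, 1]]
  ]
}}

```text
clock: 9.28
position: [491.6, 217.7, 20.3]
tcp_rot: [[-0.094, 0.996, -0.0], [0.996, 0.094, 0.0], [0.0, -0.0, -1.0]]
ft_force: [1.0, -0.7, -1.7]
finger_gap: 39.1
grasp_force: 61.0
```

>>> {"op": "send_rows", "data": {
  "rows": [
    [[0, 0, 0.005, 0, 0, 0, 1], [0, 0, 0.008, 0, 0, 0, 1], [0, 0, 0.008, 0, 0, 0, 1], [0, 0, 0.008, 0, 0, 0, 1]]
  ]
}}

```text
clock: 9.62
position: [491.7, 217.6, 18.7]
tcp_rot: [[-0.094, 0.996, -0.0], [0.996, 0.094, 0.0], [0.0, -0.0, -1.0]]
ft_force: [-0.5, 0.9, -2.4]
finger_gap: 39.1
grasp_force: 61.0
```

>>> {"op": "send_rows", "data": {
  "rows": [
    [[0, 0, 0.004, 0, 0, 0, 1], [0, 0, 0.006, 0, 0, 0, 1], [0, 0, 0.006, 0, 0, 0, 1]]
  ]
}}

```text
clock: 9.87
position: [491.9, 217.7, 18.0]
tcp_rot: [[-0.094, 0.996, 0.0], [0.996, 0.094, 0.0], [0.0, 0.0, -1.0]]
ft_force: [-0.9, -0.0, 1.8]
finger_gap: 39.3
grasp_force: 61.5
```

```bash
python3 - <<'E'
from h import *
for n in ("top","wrist"):
    p,d,c=snap(n); X=cloud(d,c); w=(abs(X[...,0]-492)<12)&(abs(X[...,1]-218)<12)&(X[...,2]<98)&(X[...,2]>55)&(d>0)
    print(n,w.sum(),np.round(np.percentile(X[...,2][w],[50,90,99]),1) if w.any() else "")
    v,u=np.where((abs(X[...,0]-492)<16)&(X[...,1]>193)&(X[...,1]<243)&(X[...,2]>58)&(X[...,2]<69)&(d>0)); print(len(v),np.round(np.median(X[v,u],0),1))
E
```

```text
top 17 [77.9 82.3 85.1]
53 [491.9 201.7  64.5]
wrist 3892 [83.9 89.8 91. ]
2433 [492.8 235.5  64.1]
```

The force has changed sign, the collar top is at z 64 and the tip is at about 89, so the foot is on the tray floor. I'll release it.

>>> {"op": "send_rows", "data": {
  "rows": [
    [[0, 0, 0, 0, 0, 0, 0.45], [0, 0, 0, 0, 0, 0, 0.3], [0, 0, 0, 0, 0, 0, 0.2], [0, 0, 0, 0, 0, 0, 0.1], [0, 0, 0, 0, 0, 0, 0.1]]
  ]
}}

```text
clock: 10.38
position: [491.8, 217.6, 17.6]
tcp_rot: [[-0.094, 0.996, 0.0], [0.996, 0.094, 0.0], [0.0, 0.0, -1.0]]
ft_force: [-0.3, -0.1, 0.2]
finger_gap: 76.9
grasp_force: 0.0
```

>>> {"op": "send_rows", "data": {
  "rows": [
    [[0, 0, -0.05, 0, 0, 0, 0.1], [0, 0, -0.15, 0, 0, 0, 0.1], [0, 0, -0.35, 0, 0, 0, 0.1], [0, 0, -0.55, 0, 0, 0, 0.1], [0, 0, -0.75, 0, 0, 0, 0.1]]
  ]
}}

```text
clock: 10.8
position: [491.1, 217.5, 169.8]
tcp_rot: [[-0.094, 0.996, -0.001], [0.996, 0.094, -0.0], [0.0, -0.001, -1.0]]
ft_force: [0.6, 0.1, -0.4]
finger_gap: 76.5
grasp_force: 0.0
```

```bash
python3 - <<'E'
from h import *
s=ctrl.get_state(); print(s["clock"],s["position"],s["qvel"])
p,d,c=snap("wrist"); X=cloud(d,c); Z=X[...,2]; w=(abs(X[...,0]-492)<32)&(abs(X[...,1]-218)<32)&(d>0)
for lo,hi in((61,67),(75,92)):
    m=w&(Z>lo)&(Z<hi); P=X[m]; print(len(P),cv2.minAreaRect(P[:,:2].astype(np.float32)),np.round(np.percentile(P[:,2],[50,99]),1))
q=snap("scene")[0]
cv2.imwrite("pics/final.png",np.hstack([cv2.resize(p,(400,250)),cv2.resize(q[100:300,230:470],(400,250))])[...,::-1])
E
```

```text
10.8 [491.05367043 217.45367067 169.76995695] [-4.93373690e-02 -1.66736815e+01  4.87956411e+01  6.38666055e+01
 -2.51486616e-02  2.86463358e-02]
899 ((491.13116455078125, 217.62156677246094), (45.25171661376953, 43.142303466796875), 5.873414516448975) [63.9 66.5]
861 ((493.97454833984375, 217.6217803955078), (30.188735961914062, 31.776025772094727), 57.41633224487305) [83.3 91.1]
```

View pics/final.png

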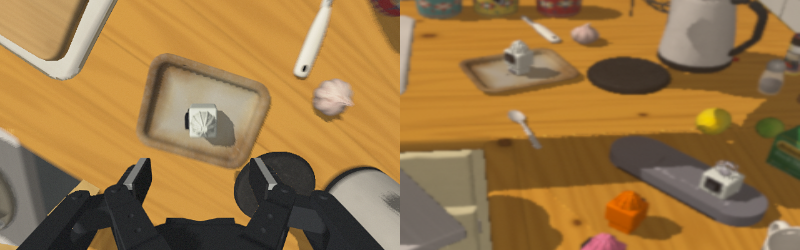

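The reamer stands upright in the middle of the tray, at (202,120) in the left half. The whisk is still in the stand, at (722,180) in the right half. The gripper is clear, so I'll let the arm settle and hand in.

>>> {"op": "send_rows", "data": {
  "rows": [
    [[0, 0, 0, 0, 0, 0, 0.1], [0, 0, 0, 0, 0, 0, 0.1], [0, 0, 0, 0, 0, 0, 0.1], [0, 0, 0, 0, 0, 0, 0.1]]
  ]
}}

```text
clock: 11.23
position: [490.6, 217.3, 166.1]
tcp_rot: [[-0.094, 0.996, -0.003], [0.996, 0.094, -0.001], [-0.0, -0.003, -1.0]]
ft_force: [-0.3, -0.1, -0.1]
finger_gap: 76.9
grasp_force: 0.0
```

```bash
python3 -c "
from bench import ctrl
print(ctrl.hand_in())"
```

```text
the job is handed in; nothing more can be done
None
```

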